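# Charge a sample carrier with cooling pucks

## Task

Use the scoop to move all five aluminium cooling pucks from the open white bin into the well of the sample carrier, without touching the pucks with the fingers. Then stand the scoop back on its mat, mouth level, and slide the carrier's cover fully shut over the well. Leave the bottle, the jar, the tip box and the timer where they stand.

Things in the scene. Friction and masses are not known exactly. Their poses are not given: they have to be found in the camera images.
- scoop_base (a point): loose steel scoop, 0.17 kg, standing on its flat bowl. This point: centre of the bowl's underside; +x out of the open mouth, +z up. Bowl: open-fronted tray, x -45 to +45 mm, 96 mm wide outside (90 inside), floor 2.5 mm thick, side walls 43 mm high in the rear half, 28 mm in front, closed back wall 48 mm high. Smooth: pucks slide on it from 10 to 15 degrees of tilt
- scoop_grip (a point): where to pinch the scoop's level black handle bar: on its centre line, 100 mm behind and 105 mm above the base point; axes as the scoop. The bar is 18 mm thick (along y), 24 mm tall and runs from x -44 to -146 mm; a neck joins its front end down to the top of the back wall
- scoop_lip (a point): middle of the scoop's front lip (plain 2.5 mm edge of the floor), at its underside: 45 mm ahead of the base point; axes as the scoop
- mat: fixed black rubber mat on which the scoop starts, 150 x 130 x 3 mm; origin at the centre of its underside, top 3 mm above it
- bin_in (a point): fixed open white plastic bin; this point is the centre of its inner floor (5 mm above the table), x along its length. Inside 230 mm long (x) by 108 mm wide (y), walls 5 mm thick and 50 mm high above the inner floor. At the start the pucks lie flat in its +x part (x -15 to +110 mm); the -x part is empty
- well (a point): open well in the fixed grey sample carrier: centre of its floor, 12 mm above the table, x along the carrier. Inside 116 (x) by 118 mm (y), rim 68 mm above its floor (80 above the table). Its -x side: a closed deck of the same height, 130 mm long, where the cover parks. Its +x side (x 66 to 112 mm): a block with four capped tubes, reaching 132 mm above the table
- cover (a joint): sliding cover of the carrier, m: 0 = fully shut against its stop over the well; grows as it slides open along the carrier's -x, up to 0.122. Starts 0.09 to 0.12 open. Stiff: it needs about 3 N to move and stays where it is left
- cover_grip (a point): centre of the cover's upright black grip bar, 14 mm thick (carrier's x), 70 mm long (y), 30 mm tall, its top 115 mm above the table. The cover is an aluminium sheet 128 x 127 x 5 mm, its underside at the rim; the bar stands 30 mm to the -x side of the sheet's middle, so shut it is at x = -30 mm from the well's centre. Axes as the carrier
- puck0_mid (a point): middle of a cooling puck, loose solid aluminium disc 28 mm in diameter, 24 mm high, its edges bevelled above and below (8 mm in, 6 mm high; flat faces 12 mm in diameter), 32 g; this point is 12 mm above its underside
- puck1_mid (a point): middle of a cooling puck, loose solid aluminium disc 28 mm in diameter, 24 mm high, its edges bevelled above and below (8 mm in, 6 mm high; flat faces 12 mm in diameter), 32 g; this point is 12 mm above its underside
- puck2_mid (a point): middle of a cooling puck, loose solid aluminium disc 28 mm in diameter, 24 mm high, its edges bevelled above and below (8 mm in, 6 mm high; flat faces 12 mm in diameter), 32 g; this point is 12 mm above its underside
- puck3_mid (a point): middle of a cooling puck, loose solid aluminium disc 28 mm in diameter, 24 mm high, its edges bevelled above and below (8 mm in, 6 mm high; flat faces 12 mm in diameter), 32 g; this point is 12 mm above its underside
- puck4_mid (a point): middle of a cooling puck, loose solid aluminium disc 28 mm in diameter, 24 mm high, its edges bevelled above and below (8 mm in, 6 mm high; flat faces 12 mm in diameter), 32 g; this point is 12 mm above its underside
- bottle: bystander, amber bottle 56 mm in diameter, 140 mm tall, origin at the centre of its underside
- jar: bystander, capped jar 54 mm in diameter, 75 mm tall, origin at the centre of its underside
- tipbox: bystander, white pipette-tip box 120 x 80 x 55 mm, origin at the centre of its underside
- timer: bystander, flat white timer 70 x 70 x 25 mm, origin at the centre of its underside
There are look-alikes about, which are no part of the job. Several things have the shape of the mat; the one meant has the colours described above.

How it is judged:
On the way, in this order (a step that is already met when the one before it is completed fails the run):
1. all five pucks lie in the well of the carrier (horizontal distance between each of puck0_mid, puck1_mid, puck2_mid, puck3_mid, puck4_mid and well below 0.068 m and height (world z) of each of puck0_mid, puck1_mid, puck2_mid, puck3_mid, puck4_mid below 0.075 m), for 0.2 s.
2. the cover is slid shut (value of joint cover below 0.004 m), for 0.2 s.
At the end, for the whole second after the job is handed in: All five pucks in the well (middle within 68 mm of its centre, below 75 mm height), cover shut to within 4 mm of its stop, scoop released on the mat standing on its flat bowl: base point within 50 mm of the mat centre, tilt under 0.12 rad, underside at most 7 mm above the mat (all of step 1 and value of joint cover below 0.004 m and horizontal distance between scoop_base and mat below 0.05 m and angle between scoop_base's own z axis and vertical below 0.12 rad and z of scoop_base in the frame of mat below 0.01 m); the robot touches nothing.
It fails at once if the fingers touched a puck (contact force between the fingers and puck0 above 0.5 N or contact force between the fingers and puck1 above 0.5 N or contact force between the fingers and puck2 above 0.5 N or contact force between the fingers and puck3 above 0.5 N or contact force between the fingers and puck4 above 0.5 N).
It fails at once if the bottle, jar, tip box or timer was displaced by more than 30 mm or tipped over (distance of any of bottle, jar, tipbox, timer from where it was at the start of the episode above 0.03 m or angle between any of bottle, jar, tipbox, timer's own z axis and vertical above 0.6 rad).
It also fails if it takes over 72 s, if anything falls off the work surface, if the arm or the gripper's body presses on something with over 40 N, if the wrist force passes 120 N, or if a joint passes its speed limit or range.

## Robot

A 6-joint arm with a two-finger parallel gripper is mounted at the origin on the work surface. World frame = base frame: x ahead of the robot, y to its left, z up, the work surface at z = 0. Lengths are in m, angles in rad, forces in N, time in s.
With the tool pointing down it reaches from about 0.375 to 0.9 m from the base axis. Payload 3.1 kg.
Tool frame: the origin (TCP) lies on the centre line of the jaws, within the pads' length; the fingertips stand 22 mm ahead of it and the grasp point (between the pads) lies 3 mm ahead of it; z points along the fingers, x is the direction in which the jaws open and shut, and the axes are right-handed (so a half turn about z gives the same grasp; the last joint's range is limited). The gripper opens to 87 mm and grips with 3 to 60 N. Pads are 19 mm wide; open, the fingers measure 117 mm over their backs; the gripper's body (75 mm by 190 mm) begins 51 mm behind the grasp point.
Start: joints at [0.922, 0.527, 1.433, -0, 1.181, -0.178], TCP at [0.283, 0.557, 0.245] pointing down, gripper open.
Joint ranges: [-3.08, 3.08], [-0.75, 2.2], [0.22, 2.44], [-1.43, 4.57], [0, 2.65], [-2.85, 2.85]. Speed limits (rad/s): [2.79, 2.79, 3.14, 3.14, 3.14, 3.14].

## Interface

Orientations are given as a unit quaternion [x, y, z, w].
In Python, from rig import robot, camera, order gives the robot as it stands.
- The arm moves only by the shell command python3 -m pendant 'ROWS' [OPENING] [FORCE]. ROWS is JSON, a list of rows, each a list of 2 entries, a list of its own where there are three numbers: the shift along the tool's x, y, z in mm, then the turn about the tool's z in degrees. A call has 1 to 8 rows; each row shifts and turns the commanded pose from where the row before left it, along the tool's axes as they then stand; what a row does not reach is not made up. A row lasts 1/8 s, in which the tool goes at most 62.5 mm and 10.7 degrees, less where a joint would pass 70% of its speed; a pose out of reach is approached as far as the arm can. A call with a gripper value outside its range is refused whole. OPENING is the finger opening in mm, from 0 to 87, set as the call begins (- or left out, the last holds). The fingers move at their own pace and stop on an object; FORCE is the grip in N (left out, the last holds). Time passes only in rows, so rows that do not move let the fingers close. It gives the time, the measured TCP pose, the force and the opening at its end, in the units of the state.
- robot.get_obs(): the state, without advancing time (a new reading comes with each control period).
- camera(name): name is "scene" or "top" or "wrist"; returns a dict with "pixels" (384x512x3 uint8, blue, green, red), "mtx" (3x3 intrinsics, pixels), "R" (3x3) and "t" (3): a world point X has camera coordinates R X + t. Camera axes: x right, y down, z forward; pixel columns grow to the right and rows downward; lengths in m; the calibration is good to about 2 mm. A picture is of the moment at which its call begins. There is no depth.
- order.hand_in(): hands the job in, once; it reports no verdict.
The state is a dict: "time": time; "q": joint angles; "joint_velocities": joint speeds; "joint_torque": joint torques, N m; "position": TCP position; "tool_rot": TCP orientation; "ft_force": force on the tool from outside, world axes, zero at the start; "moment": the same for the moment, N m; "grip_width": finger opening in m.
Only numpy, scipy, OpenCV 4.12 (cv2) and the standard library are available. Lean on these libraries where they do the work, as an engineer would, in place of code of your own. Each camera call takes 0.05 s, during which the arm holds its last target. There are 200 camera calls.

## Working session

There is one attempt and no reset: what is moved stays moved. The work goes in short steps, Python scripts to look and compute and a shell command to move; the robot and the scene stay as the last step left them, time stands still between calls to the robot, and variables do not carry over. Pictures are saved under pics/ and viewed, about 8 in all and at most 12, crops included, and the job is handed in when it is done.

```bash
ls; mkdir -p pics
python3 - <<'E'
from rig import robot,camera
import cv2,numpy as np
for n in("scene","top"):
    c=camera(n); cv2.imwrite(f"pics/{n}0.png",cv2.resize(c["pixels"],(800,600),interpolation=cv2.INTER_CUBIC))
    print(n,c["mtx"].tolist(),(-c["R"].T@c["t"]).round(3),c["R"].round(2).tolist())
    np.savez(f"{n}.npz",**c)
o=robot.get_obs();print(o)
E
```

```text
pics
scene [[405.9945388335679, 0.0, 246.10908386106135], [0.0, 405.9945388335679, 193.53309759845558], [0.0, 0.0, 1.0]] [ 1.111 -0.476  0.909] [[0.61, 0.79, -0.02], [0.55, -0.44, -0.71], [-0.57, 0.42, -0.71]]
top [[442.95927961982113, 0.0, 257.8683370744227], [0.0, 442.95927961982113, 189.41117259724], [0.0, 0.0, 1.0]] [ 3.590e-01 -1.000e-03  1.178e+00] [[0.01, -1.0, -0.01], [-0.99, -0.01, -0.12], [0.12, 0.01, -0.99]]
{'time': 0.1, 'q': array([ 9.22478884e-01,  5.28393431e-01,  1.43375740e+00, -1.10860155e-05,
        1.18138851e+00, -1.78518468e-01]), 'joint_velocities': array([-0.00047466, -0.00283088, -0.00143487, -0.00069366, -0.00189527,
        0.00171684]), 'joint_torque': array([-4.77244175e-04, -4.40989387e+01, -1.77149445e+01,  6.34966604e-02,
        5.34054113e-02, -1.35548643e-05]), 'position': array([0.28255661, 0.55680286, 0.24366235]), 'tool_rot': array([ 8.52262257e-01,  5.23113847e-01, -9.04910418e-04,  3.58546763e-04]), 'ft_force': array([-0.88947478, -0.50443243,  0.50991816]), 'moment': array([-0.00084465,  0.01313068, -0.0299728 ]), 'grip_width': 0.08738727593338315}
```

View pics/top0.png

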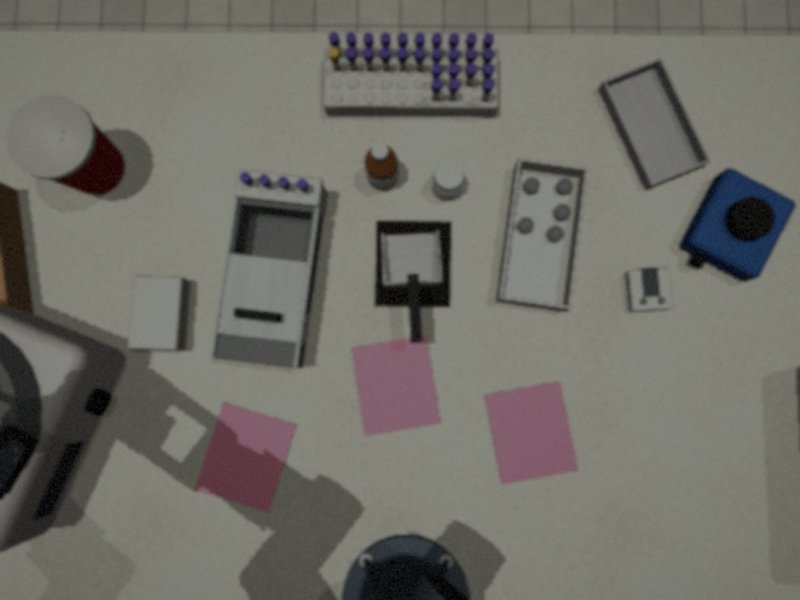

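View pics/scene0.png

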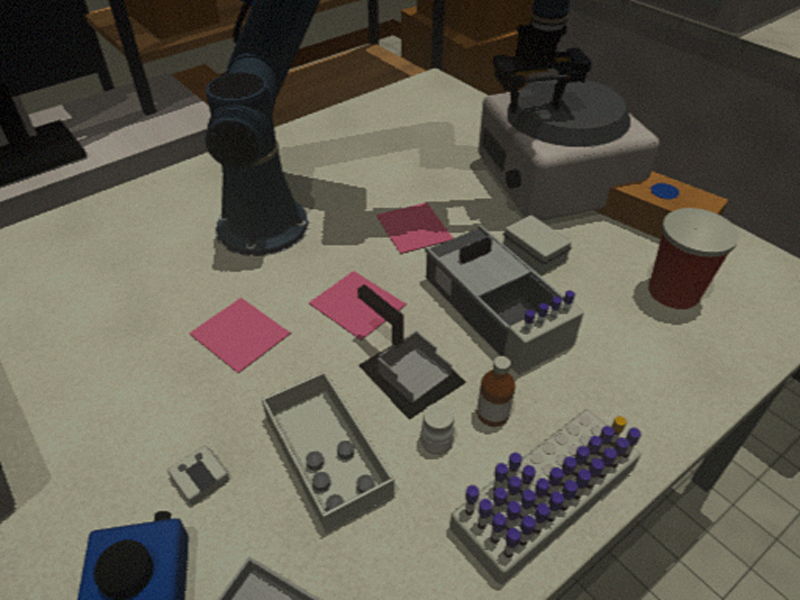

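The top view (800×600 px) shows the carrier at (270,270), the bin with five pucks at (540,235), and an empty look-alike tray at (655,125). Mat candidates are black at (413,263) and pink at (395,387), (530,432) and (247,457). The black one fits the description and has the scoop on it. The other items are the bottle (381,165), jar (449,183), tip box (158,313) and timer (650,290). I'll confirm with one enlarged crop.

```bash
cat > h.py <<'E'
import numpy as np,cv2
def ray(c,u,v,z):
    d=c["R"].T@np.linalg.inv(c["mtx"])@[u,v,1]; o=-c["R"].T@c["t"]
    return (o+d*(z-o[2])/d[2])
def proj(c,X):
    p=c["mtx"]@(c["R"]@np.asarray(X)+c["t"]); return p[:2]/p[2]
E
python3 - <<'E'
import numpy as np,cv2
c=np.load("top.npz");i=c["pixels"][92:242,128:388]
cv2.imwrite("pics/crop1.png",cv2.convertScaleAbs(cv2.resize(i,(780,450),interpolation=cv2.INTER_CUBIC),alpha=1.5))
E
```

```text
(no output)
```

View pics/crop1.png

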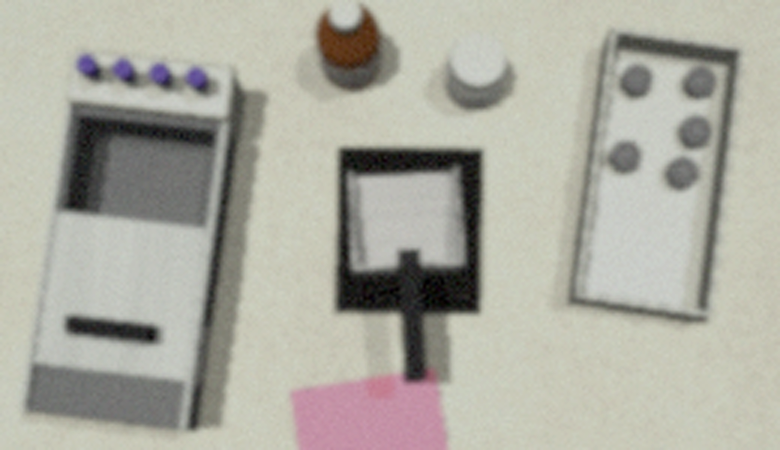

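The crop shows the black mat with corners (341,150) to (480,310), the scoop's bar from (409,250) to (415,380), the bin rim, five pucks, and the cover bar at (113,329). The mat is confirmed.

Run:
```python
import numpy as np
from h import *
c=np.load("top.npz")
def P(u,v,z): return ray(c,(u+.5)/3+128-.5,(v+.5)/3+92-.5,z)[:2]
def show(n,l,z):
    p=np.array([P(*q,z) for q in l]);print(n,p.round(4).tolist(),"mean",p.mean(0).round(4)); return p
ang=lambda d:np.degrees(np.arctan2(d[1],d[0])).round(2)
b=show("bin",[(613,30),(740,48),(706,320),(570,302)],.055); print(ang(b[0]-b[3]),ang(b[1]-b[2]),np.linalg.norm(b[0]-b[3]),np.linalg.norm(b[0]-b[1]))
m=show("mat",[(341,150),(482,150),(480,310),(339,310)],.003)
s=show("bar",[(409,250),(415,380)],.120);print(ang(s[0]-s[1]),np.linalg.norm(s[0]-s[1]))
k=show("deckend",[(27,412),(195,428)],.08);print(ang(k[0]-k[1])-90,np.linalg.norm(k[0]-k[1]))
k=show("cover",[(60,210),(210,225),(187,380),(37,362)],.085);print(ang(k[0]-k[3]),ang(k[1]-k[2]))
print("cbar",P(113,329,.115))
for q in [(637,81),(699,81),(695,131),(624,156),(682,172)]: print("puck",P(*q,.029))
show("bottle/jar",[(346,14)],.14);show("jar",[(477,58)],.075)
# wellinner near rim
show("well rim",[(72,103),(228,118)],.08)
from rig import robot
from scipy.spatial.transform import Rotation as R
print(R.from_quat(robot.get_obs()['tool_rot']).as_matrix().round(3))
```

```text
bin [[0.7227, -0.1823], [0.7075, -0.2923], [0.4699, -0.2589], [0.4841, -0.1438]] mean [ 0.5961 -0.2193]
-9.18 -8.01 0.24163944658319872 0.11103588209819885
mat [[0.6258, 0.0553], [0.627, -0.0718], [0.482, -0.0705], [0.4807, 0.0549]] mean [ 0.5539 -0.008 ]
bar [[0.5177, -0.0062], [0.4132, -0.012]] mean [ 0.4654 -0.0091]
3.14 0.10465079489846832
deckend [[0.3855, 0.3075], [0.3739, 0.1683]] mean [0.3797 0.2379]
-4.780000000000001 0.1396198665572851
cover [[0.5539, 0.2856], [0.5424, 0.1597], [0.413, 0.1753], [0.4266, 0.2996]] mean [0.484 0.23 ]
-6.25 -6.83
cbar [0.45188888 0.23118302]
puck [ 0.68469721 -0.20736789]
puck [ 0.6851825  -0.26222079]
puck [ 0.63989628 -0.2579704 ]
puck [ 0.61684178 -0.19521449]
puck [ 0.60298081 -0.24598489]
bottle/jar [[0.7066, 0.0465]] mean [0.7066 0.0465]
jar [[0.6906, -0.063]] mean [ 0.6906 -0.063 ]
well rim [[0.6469, 0.2804], [0.6351, 0.1477]] mean [0.641 0.214]
[[ 0.453  0.892 -0.001]
 [ 0.892 -0.453 -0.002]
 [-0.002 -0.    -1.   ]]
```

```bash
cat >> h.py <<'E'
from scipy.spatial.transform import Rotation as Rot
def to(x,y,z,yaw=None):
    "tool shift in mm (at present axes) to world TCP target; yaw = scoop-heading wanted (deg)"
    from rig import robot
    o=robot.get_obs();M=Rot.from_quat(o["tool_rot"]).as_matrix()
    h=np.degrees(np.arctan2(M[1,1],M[0,1]))
    print("t",round(o["time"],2),"pos",o["position"].round(4),"head",h.round(2),"w",round(o["grip_width"],4),"F",o["ft_force"].round(1),"tilt",M[:,2].round(3))
    if yaw is not None:
        print(" turn",round(h-yaw,1)); a=np.radians(yaw); M=np.array([[-np.sin(a),np.cos(a),0],[np.cos(a),np.sin(a),0],[0,0,-1]])
    print(" shift",(1000*M.T@(np.array([x,y,z])-o["position"])).round(1))
E
python3 -m pendant '[[[0,0,0],-10],[[0,0,0],-10],[[0,0,0],-10],[[-48,12,0],0],[[-48,12,0],0],[[-48,12,0],0],[[-48,12,0],0],[[-48,12,0],0]]' 87 60
python3 -m pendant '[[[-48,12,0],0],[[-48,12,0],0],[[-48,12,0],0],[[-48,12,0],0],[[-48,12,0],0],[[-48,12,0],0],[[-48,12,0],0],[[0,0,0],0]]'
python3 - <<'E'
from h import *
to(.4604,-.0094,.111,3.1)
E
```

```text
time: 1.1
position: [0.3558, 0.3193, 0.2443]
tool_rot: [0.688, 0.726, -0.0, 0.0]
ft_force: [1.6, -0.8, 0.1]
grip_width: 0.0871
time: 2.1
position: [0.4592, -0.0132, 0.2445]
tool_rot: [0.69, 0.724, 0.0, 0.001]
ft_force: [-0.9, 0.7, 0.1]
grip_width: 0.0869
t 2.1 pos [ 0.4592 -0.0132  0.2445] head 2.79 w 0.0869 F [-0.9  0.7  0.1] tilt [ 0.001 -0.001 -1.   ]
 turn -0.3
 shift [  3.7   1.4 133.5]
```

```bash
python3 -m pendant '[[[4,1,34],0],[[0,0,33],0],[[0,0,33],0],[[0,0,33],0],[[0,0,0],0]]'
python3 -m pendant '[[[0,0,0],0],[[0,0,0],0],[[0,0,0],0],[[0,0,0],0],[[0,0,0],0],[[0,0,0],0]]' 0 60
python3 -m pendant '[[[0,0,-20],0],[[0,0,-20],0],[[0,0,-20],0],[[0,0,0],0],[[0,0,0],0]]'
python3 - <<'E'
from h import *
from rig import camera
to(.4604,-.0094,.111,3.1)
c=camera("scene");np.savez("s1.npz",**c)
cv2.imwrite("pics/s1.png",cv2.resize(c["pixels"][110:340,130:400],(783,667))[:600])
E
```

```text
time: 2.72
position: [0.4561, -0.0046, 0.1098]
tool_rot: [0.688, 0.726, -0.002, -0.003]
ft_force: [0.5, -0.6, 0.3]
grip_width: 0.087
time: 3.48
position: [0.4584, -0.0061, 0.1116]
tool_rot: [0.688, 0.726, 0.0, 0.0]
ft_force: [0.5, -0.3, -0.2]
grip_width: 0.0349
time: 4.1
position: [0.458, -0.006, 0.171]
tool_rot: [0.688, 0.726, -0.0, -0.0]
ft_force: [-0.0, 0.6, -0.1]
grip_width: 0.0007
t 4.1 pos [ 0.458 -0.006  0.171] head 3.08 w 0.0007 F [-0.   0.6 -0.1] tilt [-0.001  0.    -1.   ]
 turn -0.0
 shift [-3.5  2.2 60. ]
```

View pics/s1.png

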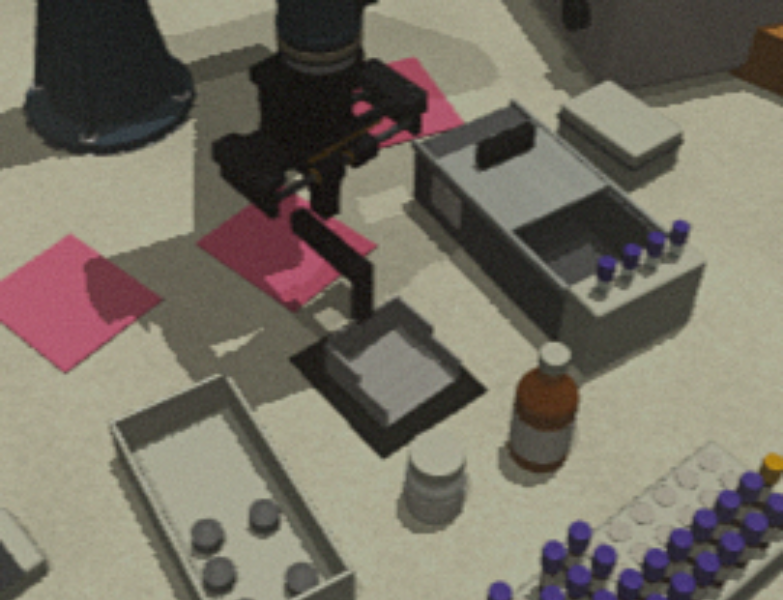

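The crop shows the scoop still standing on the mat. I lifted before the fingers had closed (they move at about 70 mm/s). I'll open to 50 mm, go back down and wait longer.

```bash
python3 -m pendant '[[[0,0,0],0],[[0,0,0],0],[[0,0,0],0],[[0,0,0],0],[[0,0,0],0],[[-3,2,0],0],[[0,0,0],0]]' 50 60
python3 -m pendant '[[[0,0,20],0],[[0,0,20],0],[[0,0,20],0],[[0,0,0],0]]'
python3 -m pendant '[[[0,0,0],0],[[0,0,0],0],[[0,0,0],0],[[0,0,0],0],[[0,0,0],0],[[0,0,0],0]]' 0 60
python3 -m pendant '[[[0,0,-8],0],[[0,0,-10],0],[[0,0,0],0]]'
python3 - <<'E'
from h import *
from rig import camera
to(.4604,-.0094,.111,3.1)
c=camera("wrist");np.savez("w1.npz",**c)
cv2.imwrite("pics/w1.png",c["pixels"])
c=camera("scene");np.savez("s2.npz",**c)
cv2.imwrite("pics/s2.png",np.hstack([cv2.resize(c["pixels"][170:270,200:330],(520,400)),cv2.resize(np.load("w1.npz")["pixels"],(266,200))[np.arange(400)%200]]))
E
```

```text
time: 5.03
position: [0.461, -0.0093, 0.1716]
tool_rot: [0.688, 0.726, 0.0, 0.0]
ft_force: [-0.5, -0.8, 0.2]
grip_width: 0.0495
time: 5.52
position: [0.4598, -0.0088, 0.1106]
tool_rot: [0.688, 0.726, -0.001, -0.001]
ft_force: [-0.5, -0.1, 0.5]
grip_width: 0.0499
time: 6.28
position: [0.4606, -0.009, 0.1118]
tool_rot: [0.688, 0.726, 0.0, 0.0]
ft_force: [-1.3, 1.1, 3.3]
grip_width: 0.0178
time: 6.65
position: [0.4612, -0.0091, 0.1304]
tool_rot: [0.688, 0.726, 0.0, 0.001]
ft_force: [0.7, -0.1, -2.1]
grip_width: 0.0171
t 6.65 pos [ 0.4612 -0.0091  0.1304] head 3.09 w 0.0171 F [ 0.7 -0.1 -2.1] tilt [ 0.002 -0.001 -1.   ]
 turn -0.0
 shift [-0.2 -0.8 19.4]
```

View pics/s2.png

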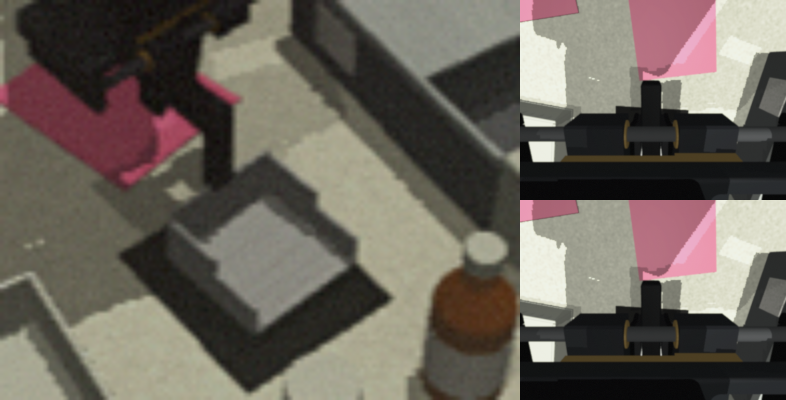

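Wrist load is −2.1 N and the width is 17 mm. The crop shows the scoop held, level and clear of the mat. Pucks in the bin frame are all within |y| ≤ 32 mm, so one straight pass should work. Next I move over the empty −x part of the bin.

```bash
python3 -m pendant '[[[0,0,-35],0],[[0,0,-35],0],[[-30,0,0],4],[[-30,0,0],4],[[-30,0,0],4],[[0,0,0],0]]'
python3 - <<'E'
from h import *
to(.4397,-.1954,.200,-8.6)
to(.4397,-.1954,.1135,-8.6)
E
```

```text
time: 7.5
position: [0.4592, -0.1005, 0.1993]
tool_rot: [0.761, 0.649, -0.0, 0.0]
ft_force: [-0.2, -0.4, -1.7]
grip_width: 0.0176
t 7.5 pos [ 0.4592 -0.1005  0.1993] head -9.08 w 0.0176 F [-0.2 -0.4 -1.7] tilt [ 0. -0. -1.]
 turn -0.5
 shift [-96.8  -5.1  -0.7]
t 7.5 pos [ 0.4592 -0.1005  0.1993] head -9.08 w 0.0176 F [-0.2 -0.4 -1.7] tilt [ 0. -0. -1.]
 turn -0.5
 shift [-96.8  -5.1  85.8]
```

```bash
python3 -m pendant '[[[-24,-1,0],0],[[-24,-1,0],0],[[-24,-1,0],0],[[-24,-1,0],0],[[0,0,15],0],[[0,0,15],0],[[0,0,0],0]]'
python3 - <<'E'
from h import *
from rig import camera
to(.4397,-.1954,.1135)
c=camera("top");np.savez("t2.npz",**c)
a=cv2.resize(c["pixels"][85:225,290:400],(440,560),interpolation=cv2.INTER_CUBIC)
b=cv2.resize(camera("scene")["pixels"][170:350,120:270],(360,432),interpolation=cv2.INTER_CUBIC)
cv2.imwrite("pics/t2.png",np.hstack([a,np.vstack([b,0*b[:128]])]))
E
```

```text
time: 8.38
position: [0.4394, -0.1916, 0.1685]
tool_rot: [0.76, 0.65, -0.0, -0.002]
ft_force: [-0.1, -0.2, -1.3]
grip_width: 0.0177
t 8.38 pos [ 0.4394 -0.1916  0.1685] head -8.86 w 0.0177 F [-0.1 -0.2 -1.3] tilt [-0.003  0.003 -1.   ]
 shift [-3.8  1.1 55. ]
```

View pics/t2.png

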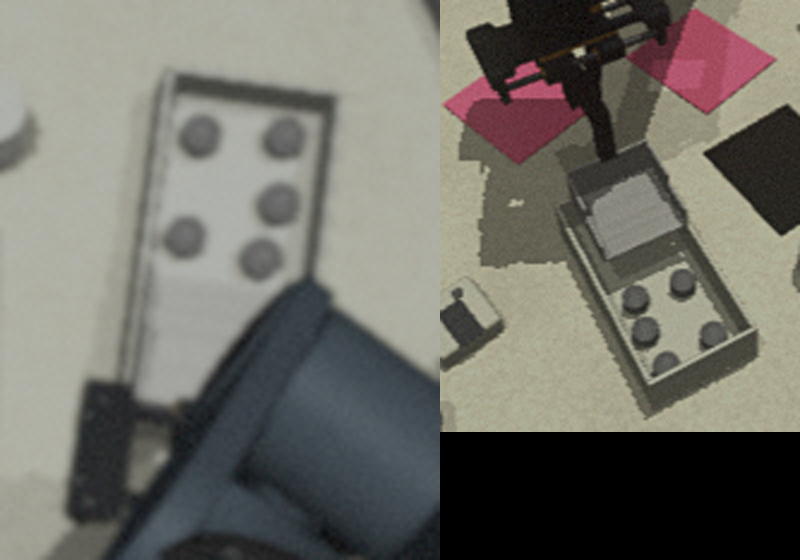

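The scoop is centred over the empty part of the bin and the pucks ahead of it are undisturbed. I'll lower to the floor and watch the force.

```bash
python3 -m pendant '[[[-3,1,16],0],[[0,0,16],0],[[0,0,14],0],[[0,0,6],0],[[0,0,2],0],[[0,0,0],0]]'
python3 - <<'E'
from h import *
to(.4397,-.1954,.1135)
E
```

```text
time: 9.22
position: [0.4412, -0.1963, 0.1158]
tool_rot: [0.76, 0.65, 0.0, 0.0]
ft_force: [0.9, -0.0, -1.0]
grip_width: 0.0177
t 9.22 pos [ 0.4412 -0.1963  0.1158] head -8.91 w 0.0177 F [ 0.9 -0.  -1. ] tilt [ 0.001 -0.    -1.   ]
 shift [ 0.7 -1.6  2.3]
```

```bash
for i in 1; do python3 -m pendant '[[[0,0,1],0],[[0,0,0],0]]'; python3 -m pendant '[[[0,0,1],0],[[0,0,0],0]]';python3 -m pendant '[[[0,0,1],0],[[0,0,0],0]]'; done | grep -E "pos|ft"
```

```text
position: [0.4412, -0.1964, 0.1148]
ft_force: [-0.1, -0.1, -2.1]
position: [0.4411, -0.1963, 0.1138]
ft_force: [0.6, 0.2, 0.7]
position: [0.4412, -0.1964, 0.1134]
ft_force: [-1.1, 1.0, 6.1]
```

```bash
python3 -m pendant '[[[0,8,0],0],[[0,10,0],-0.3],[[0,10,0],0],[[0,10,0],0],[[0,10,0],0],[[0,8,0],0],[[0,8,0],0],[[0,8,0],0]]'
python3 -m pendant '[[[0,8,0],0],[[0,8,0],0],[[0,8,0],0],[[0,6,0],0],[[0,6,0],0],[[0,0,0],0]]'
python3 - <<'E'
from h import *
from rig import camera
to(.5663,-.2145,.1135)
c=camera("top");np.savez("t3.npz",**c)
a=cv2.resize(c["pixels"][85:225,290:400],(440,560),interpolation=cv2.INTER_CUBIC)
b=cv2.resize(camera("scene")["pixels"][210:360,150:275],(360,432),interpolation=cv2.INTER_CUBIC)
cv2.imwrite("pics/t3.png",np.hstack([a,np.vstack([b,0*b[:128]])]))
E
```

```text
time: 10.98
position: [0.5124, -0.2073, 0.1136]
tool_rot: [0.758, 0.652, 0.0, 0.001]
ft_force: [-0.8, 0.2, 6.0]
grip_width: 0.0175
time: 11.72
position: [0.5486, -0.2129, 0.1136]
tool_rot: [0.758, 0.652, 0.0, 0.001]
ft_force: [0.1, 0.0, 3.7]
grip_width: 0.0174
t 11.72 pos [ 0.5486 -0.2129  0.1136] head -8.6 w 0.0174 F [0.1 0.  3.7] tilt [ 0.002 -0.001 -1.   ]
 shift [ 1.1 17.8  0.1]
```

View pics/t3.png

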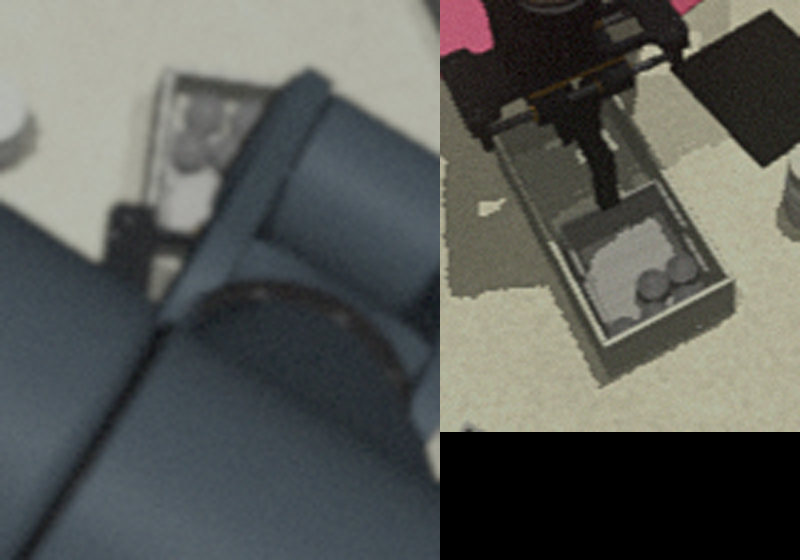

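The tray has about 18 mm left to the end wall. Two pucks are visible near the lip and the rest are hidden by the near wall. I'll push on to the wall in small steps, watching the force.

```bash
(python3 -m pendant '[[[0,4,0],0],[[0,4,0],0],[[0,4,0],0]]'; python3 -m pendant '[[[0,3,0],0],[[0,0,0],0]]';python3 -m pendant '[[[0,3,0],0],[[0,0,0],0]]') | grep -E "pos|ft"
python3 - <<'E'
from h import *
from rig import camera
to(.5663,-.2145,.1135)
b=cv2.resize(camera("scene")["pixels"][225:350,165:265],(480,600),interpolation=cv2.INTER_CUBIC)
w=cv2.resize(camera("wrist")["pixels"],(310,232))
cv2.imwrite("pics/s4.png",cv2.convertScaleAbs(np.hstack([b,np.vstack([w,np.zeros((368,310,3),np.uint8)])]),alpha=1.7))
E
```

```text
position: [0.5594, -0.2144, 0.1138]
ft_force: [-2.3, 0.2, 8.3]
position: [0.5628, -0.215, 0.1137]
ft_force: [-0.5, 0.4, 6.9]
position: [0.5657, -0.2154, 0.1137]
ft_force: [-0.8, -0.2, 7.2]
t 12.7 pos [ 0.5657 -0.2154  0.1137] head -8.6 w 0.0176 F [-0.8 -0.2  7.2] tilt [ 0.001 -0.001 -1.   ]
 shift [1.  0.5 0.2]
```

View pics/s4.png

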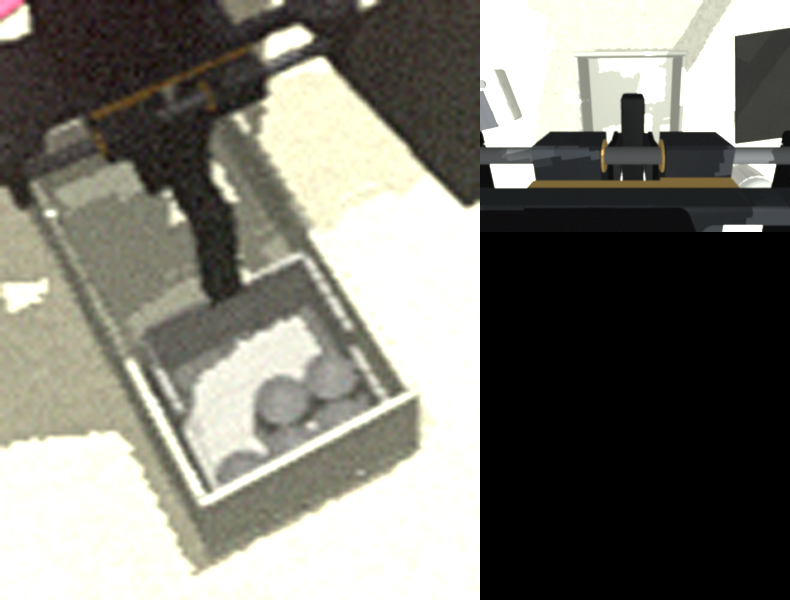

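All five pucks are in view near the front of the tray. The tray hasn't reached the wall yet, so I keep going until the force rises.

```bash
(python3 -m pendant '[[[0,2,0],0],[[0,0,0],0]]'; python3 -m pendant '[[[0,2,0],0],[[0,0,0],0]]';python3 -m pendant '[[[0,2,0],0],[[0,0,0],0]]'; python3 -m pendant '[[[0,2,0],0],[[0,0,0],0]]') | grep -E "pos|ft"
```

```text
position: [0.5675, -0.2157, 0.1137]
ft_force: [-1.5, 0.4, 7.4]
position: [0.5695, -0.216, 0.1137]
ft_force: [-2.0, -0.1, 7.0]
position: [0.5714, -0.2163, 0.1137]
ft_force: [-1.5, 0.3, 7.6]
position: [0.5723, -0.2165, 0.1139]
ft_force: [-5.3, -0.1, 10.4]
```

```bash
(python3 -m pendant '[[[0,2,0],0],[[0,0,0],0]]'; python3 -m pendant '[[[0,-5,2],0],[[0,-4,2],0],[[0,-4,2],0]]';python3 -m pendant '[[[0,-4,2],0],[[0,-3,2],0],[[0,0,0],0]]') | grep -E "pos|ft"
python3 - <<'E'
from h import *
from rig import camera
to(.5663,-.2145,.1135)
b=cv2.resize(camera("scene")["pixels"][225:350,165:265],(480,600),interpolation=cv2.INTER_CUBIC)
cv2.imwrite("pics/s5.png",cv2.convertScaleAbs(b,alpha=1.7))
E
```

```text
position: [0.5724, -0.2165, 0.1139]
ft_force: [-9.1, -0.6, 12.8]
position: [0.5646, -0.2155, 0.1093]
ft_force: [0.5, 0.7, 10.7]
position: [0.5575, -0.2145, 0.1045]
ft_force: [0.5, 0.4, 8.9]
t 14.8 pos [ 0.5575 -0.2145  0.1045] head -8.63 w 0.0174 F [0.5 0.4 8.9] tilt [ 0.005 -0.003 -1.   ]
 shift [ 1.3  8.8 -9. ]
```

View pics/s5.png

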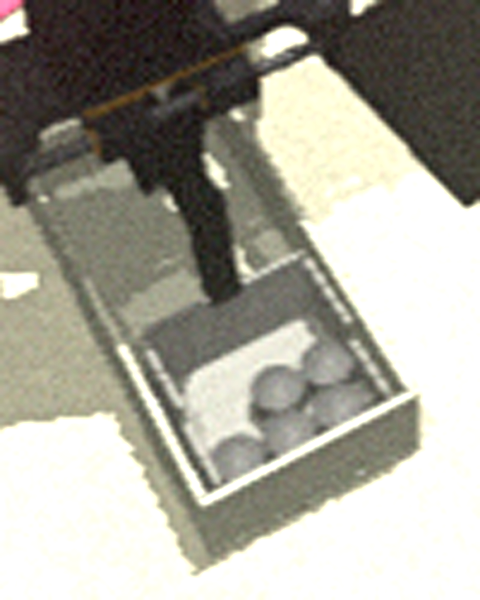

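All five pucks are on the tray and it is tilted back about 9°. I'll tilt further so they slide in, then lift.

```bash
(python3 -m pendant '[[[0,-4,2],0],[[0,-4,2],0],[[0,-4,2],0],[[0,-3,2],0],[[0,0,0],0],[[0,0,0],0]]';python3 -m pendant '[[[0,-3,-4],0],[[0,-3,-8],0],[[0,0,-15],0],[[0,0,-20],0],[[0,0,-30],0],[[0,0,-30],0],[[0,0,-10],0],[[0,0,0],0]]';python3 -m pendant '[[[0,0,0],0],[[0,0,0],0]]') | grep -E "pos|ft"
python3 - <<'E'
from h import *
from rig import camera
to(.5663,-.2145,.1135)
c=camera("top");i=c["pixels"]
s=camera("scene")["pixels"]
b=cv2.resize(s[170:345,140:290],(480,560),interpolation=cv2.INTER_CUBIC)
a=cv2.resize(i[85:225,310:390],(320,560),interpolation=cv2.INTER_CUBIC)
cv2.imwrite("pics/s6.png",cv2.convertScaleAbs(np.hstack([b,a]),alpha=1.7))
E
```

```text
position: [0.5424, -0.2125, 0.0961]
ft_force: [-0.0, -0.6, 7.5]
position: [0.5347, -0.2104, 0.212]
ft_force: [1.8, 0.0, -3.2]
position: [0.534, -0.2101, 0.2102]
ft_force: [0.7, 0.3, -2.0]
t 16.85 pos [ 0.534  -0.2101  0.2102] head -8.62 w 0.0174 F [ 0.7  0.3 -2. ] tilt [-0.002  0.002 -1.   ]
 shift [ 0.3 32.8 96.6]
```

View pics/s6.png

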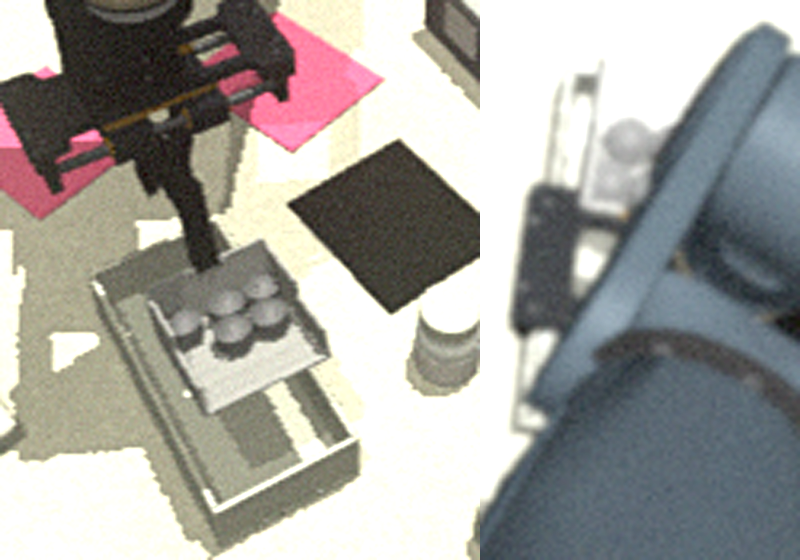

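The crop shows all five pucks at the back of the raised, back-tilted tray, with the bin empty below. Now I carry them to the well.

```bash
(python3 -m pendant '[[[0,0,-15],0],[[0,0,-25],0],[[0,0,-20],0],[[12,-3,0],-1],[[24,-6,0],-1.3],[[32,-8,0],0],[[32,-8,0],0],[[32,-8,0],0]]';python3 -m pendant '[[[32,-8,0],0],[[32,-8,0],0],[[32,-8,0],0],[[32,-8,0],0],[[32,-8,0],0],[[32,-8,0],0],[[32,-8,0],0],[[24,-6,0],0]]';python3 -m pendant '[[[24,-6,0],0],[[18,-4,0],0],[[10,-3,0],0],[[0,0,0],0],[[0,0,0],0]]') | grep -E "pos|ft"
python3 - <<'E'
from h import *
from rig import camera
to(.4726,.230,.270,-6.3)
np.savez("s7.npz",**camera("scene"))
E
```

```text
position: [0.5157, -0.0723, 0.2703]
ft_force: [0.4, 0.1, -2.6]
position: [0.4803, 0.1804, 0.2704]
ft_force: [0.8, 0.5, -2.6]
position: [0.476, 0.2303, 0.2714]
ft_force: [-0.5, -0.7, -3.6]
t 19.57 pos [0.476  0.2303 0.2714] head -6.34 w 0.0174 F [-0.5 -0.7 -3.6] tilt [-0.    -0.001 -1.   ]
 turn -0.0
 shift [-0.7 -3.4  1.4]
```

```bash
cat > m.py <<'E'
from rig import robot,camera
import numpy as np,sys,cv2
o=robot.get_obs();c=camera("scene")["pixels"];p=np.load("s7.npz")["pixels"]
d=cv2.absdiff(cv2.GaussianBlur(c,(5,5),0),cv2.GaussianBlur(p,(5,5),0))[100:260,230:400].max(2)
print(round(o["time"],2),"F",o["ft_force"].round(1),"M",o["moment"].round(2),"changed px",(d>30).sum())
E
python3 m.py
python3 -m pendant '[[[0,0,0],0],[[0,0,0],0]]' 0 35 >/dev/null; python3 m.py
python3 -m pendant '[[[0,0,0],0],[[0,0,0],0]]' 0 25 >/dev/null; python3 m.py
python3 -m pendant '[[[0,0,0],0],[[0,0,0],0]]' 0 20 >/dev/null; python3 m.py
python3 -m pendant '[[[0,0,0],0],[[0,0,0],0]]' 0 16 >/dev/null; python3 m.py
```

```text
19.62 F [-0.2  0.6 -2.7] M [ 0.05  0.32 -0.01] changed px 0
19.93 F [-0.3  0.6 -2.3] M [ 0.04  0.3  -0.01] changed px 0
20.23 F [-0.8 -0.1 -3. ] M [0.05 0.26 0.01] changed px 1030
20.52 F [-0.2  0.5 -2.2] M [ 0.01  0.23 -0.04] changed px 1361
20.82 F [ 0.1 -0.1 -0.9] M [ 0.05 -0.01  0.03] changed px 1461
```

Run:
```python
from h import *
from rig import camera
to(.4726,.230,.270)
s=camera("scene")["pixels"];c=camera("top")["pixels"]
a=cv2.resize(s[90:250,220:390],(510,480),interpolation=cv2.INTER_CUBIC)
b=cv2.resize(c[90:250,125:220],(285,480),interpolation=cv2.INTER_CUBIC)
cv2.imwrite("pics/s8.png",cv2.convertScaleAbs(np.hstack([a,b]),alpha=1.8))
```

```text
t 20.88 pos [0.4764 0.231  0.2719] head -6.31 w 0.0181 F [-0.5 -1.  -1.2] tilt [ 0.001  0.    -1.   ]
 shift [-1.4 -3.7  1.9]
```

View pics/s8.png

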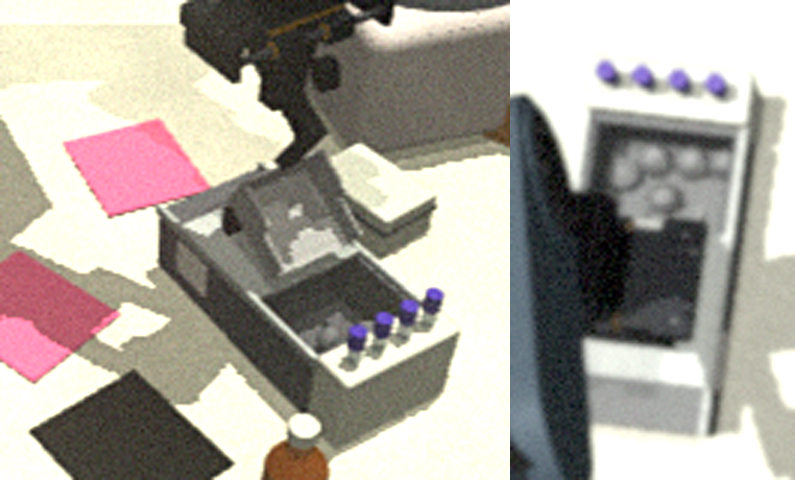

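The top view on the right shows all five pucks in the well at (625,175), (655,158), (690,162), (720,160) and (662,198). The scoop hangs empty, nose down about 45°. I'll regrip at 60 N and carry it to the mat, where it levels by rolling over its lip.

```bash
(python3 -m pendant '[[[0,0,0],0],[[0,0,-20],0],[[0,0,-30],0],[[0,0,-10],-4],[[0,0,0],-4.3],[[-20,8,0],0],[[-30,12,0],0],[[-35,14,0],0]]' 0 60;python3 -m pendant '[[[-35,14,0],0],[[-35,14,0],0],[[-35,14,0],0],[[-30,12,0],0],[[-22,9,0],0],[[0,0,30],0],[[0,0,30],0],[[0,0,0],0]]') | grep -E "pos|ft"
python3 - <<'E'
from h import *
from rig import camera
to(.581,-.008,.200,2)
s=camera("scene");np.savez("s9.npz",**s)
X=[.581,-.008,.27]; print(proj(s,X))
cv2.imwrite("pics/s9.png",cv2.convertScaleAbs(cv2.resize(s["pixels"][110:290,190:350],(533,600),interpolation=cv2.INTER_CUBIC),alpha=1.6))
E
```

```text
position: [0.513, 0.1467, 0.3316]
ft_force: [1.4, 0.1, -1.2]
position: [0.5795, -0.0071, 0.2691]
ft_force: [-0.5, -0.1, -1.4]
t 22.98 pos [ 0.5795 -0.0071  0.2691] head 1.99 w 0.0174 F [-0.5 -0.1 -1.4] tilt [-0.007  0.002 -1.   ]
 turn -0.0
 shift [-0.9  1.5 69.1]
[271.2252586  173.74098587]
```

```bash
(python3 -m pendant '[[[0,0,25],0],[[0,0,25],0],[[0,0,8],0],[[0,0,0],0]]'; for i in 1; do python3 -m pendant '[[[0,0,5],0],[[0,0,0],0]]'; python3 -m pendant '[[[0,0,5],0],[[0,0,0],0]]'; python3 -m pendant '[[[0,0,5],0],[[0,0,0],0]]'; python3 -m pendant '[[[0,0,4],0],[[0,0,0],0]]';done) | grep -E "pos|ft"
```

```text
position: [0.582, -0.0076, 0.2144]
ft_force: [0.0, -0.3, -1.4]
position: [0.5816, -0.0076, 0.209]
ft_force: [0.0, 0.8, -1.7]
position: [0.5811, -0.0076, 0.2032]
ft_force: [0.5, 0.1, -1.0]
position: [0.581, -0.0076, 0.198]
ft_force: [-0.2, -0.4, -2.2]
position: [0.5811, -0.0076, 0.1942]
ft_force: [-0.0, -0.1, -0.7]
```

```bash
(for i in 1; do python3 -m pendant '[[[0,0,3],0],[[0,0,0],0]]'; python3 -m pendant '[[[0,0,3],0],[[0,0,0],0]]'; python3 -m pendant '[[[0,0,3],0],[[0,0,0],0]]'; python3 -m pendant '[[[0,0,2],0],[[0,0,0],0]]';done) | grep -E "pos|ft"
```

```text
position: [0.5811, -0.0076, 0.1913]
ft_force: [-0.2, -0.8, -1.4]
position: [0.5809, -0.0074, 0.1882]
ft_force: [-0.1, -0.2, -1.5]
position: [0.5811, -0.0075, 0.1852]
ft_force: [-0.1, 1.1, -1.6]
position: [0.5813, -0.0076, 0.1833]
ft_force: [-0.3, 0.6, -1.5]
```

```bash
(for i in 1; do python3 -m pendant '[[[0,0,4],0],[[0,0,0],0]]'; python3 -m pendant '[[[0,0,3],0],[[0,0,0],0]]'; python3 -m pendant '[[[0,0,3],0],[[0,0,0],0]]';done) | grep -E "pos|ft"
```

```text
position: [0.5813, -0.0077, 0.1792]
ft_force: [0.0, 0.9, -1.5]
position: [0.5813, -0.0076, 0.1763]
ft_force: [-0.4, 1.0, -2.0]
position: [0.5813, -0.0076, 0.1733]
ft_force: [-0.2, 0.5, -2.0]
```

```bash
(for i in 1; do python3 -m pendant '[[[0,0,3],0],[[0,0,0],0]]'; python3 -m pendant '[[[0,0,3],0],[[0,0,0],0]]'; python3 -m pendant '[[[0,0,2],0],[[0,0,0],0]]';done) | grep -E "pos|ft"
python3 - <<'E'
from rig import robot
print(robot.get_obs()["moment"].round(3))
E
```

```text
position: [0.5813, -0.0076, 0.1703]
ft_force: [-0.8, 0.0, -1.2]
position: [0.5818, -0.0076, 0.1683]
ft_force: [-1.5, 1.0, 2.8]
position: [0.5819, -0.0077, 0.1678]
ft_force: [-3.8, 0.5, 11.5]
[ 0.253  0.502 -0.001]
```

Contact came at about 31° of tilt, so the lip is ahead of the mat's front edge. I'll lift, back off 50 mm and repeat on the mat.

```bash
(python3 -m pendant '[[[0,0,-12],0],[[0,-25,0],0],[[0,-25,0],0],[[0,0,5],0],[[0,0,0],0]]'; python3 -m pendant '[[[0,0,2],0],[[0,0,0],0]]'; python3 -m pendant '[[[0,0,2],0],[[0,0,0],0]]'; python3 -m pendant '[[[0,0,1],0],[[0,0,0],0]]') | grep -E "pos|ft"
python3 - <<'E'
from rig import robot
print(robot.get_obs()["moment"].round(3))
E
```

```text
position: [0.5326, -0.0096, 0.1724]
ft_force: [0.2, -0.5, -2.1]
position: [0.533, -0.0096, 0.171]
ft_force: [0.3, -0.4, 1.4]
position: [0.5326, -0.0096, 0.1704]
ft_force: [-2.6, 0.2, 10.1]
position: [0.5323, -0.0097, 0.1702]
ft_force: [-5.4, 0.1, 17.0]
[ 0.068  0.379 -0.05 ]
```

```bash
python3 -m pendant '[[[0,-11,4],0],[[0,-10,6],0],[[0,-10,6],0],[[0,-10,7],0],[[0,0,0],0]]' | grep -E "pos|ft"
python3 - <<'E'
from rig import robot
print(robot.get_obs()["moment"].round(3))
E
```

```text
position: [0.4898, -0.0108, 0.1443]
ft_force: [-0.4, -1.3, 5.1]
[ 0.03  -0.371 -0.063]
```

```bash
(python3 -m pendant '[[[0,-8,7],0],[[0,-8,8],0],[[0,-8,9],0],[[0,0,0],0]]';python3 -m pendant '[[[0,-4,4],0],[[0,-3,4],0],[[0,0,0],0]]') | grep -E "pos|ft"
python3 - <<'E'
from rig import robot
print(robot.get_obs()["moment"].round(3))
E
```

```text
position: [0.4647, -0.0113, 0.1196]
ft_force: [-1.0, -0.5, 2.3]
position: [0.4591, -0.0118, 0.1123]
ft_force: [0.2, -0.0, 2.4]
[ 0.044 -0.441  0.018]
```

```bash
(python3 -m pendant '[[[0,-1,1],0],[[0,0,0],0]]'
python3 -m pendant '[[[0,0,0],0],[[0,0,0],0],[[0,0,0],0],[[0,0,0],0],[[0,0,0],0],[[0,0,0],0]]' 60 60
python3 -m pendant '[[[0,0,-25],0],[[0,0,-40],0],[[0,0,-40],0],[[0,0,-30],0],[[0,0,0],0],[[0,0,0],0]]') | grep -E "pos|ft|grip"
python3 - <<'E'
from h import *
from rig import camera
to(.412,.235,.24,-6.3)
c=camera("top");np.savez("t10.npz",**c)
cv2.imwrite("pics/t10.png",c["pixels"])
s=camera("scene");np.savez("s10.npz",**s)
# black-mat visible / scoop comparison with the first scene picture
p=np.load("scene.npz")["pixels"]
d=cv2.absdiff(cv2.GaussianBlur(s["pixels"],(5,5),0),cv2.GaussianBlur(p,(5,5),0)).max(2)[205:270,225:300]
print("diff px in mat/bowl region",(d>40).sum(),"of",d.size)
E
```

```text
position: [0.4587, -0.0119, 0.1117]
ft_force: [0.1, 0.5, 2.8]
grip_width: 0.0175
position: [0.4584, -0.0119, 0.1115]
ft_force: [0.8, 0.3, -0.0]
grip_width: 0.0594
position: [0.4577, -0.0116, 0.2459]
ft_force: [-0.9, 0.1, -0.6]
grip_width: 0.0602
t 31.65 pos [ 0.4577 -0.0116  0.2459] head 1.98 w 0.0602 F [-0.9  0.1 -0.6] tilt [-0.001  0.    -1.   ]
 turn 8.3
 shift [240.1 -72.5   5.9]
diff px in mat/bowl region 465 of 4875
```

```bash
(python3 -m pendant '[[[0,0,0],8.3],[[34,-10,0],0],[[34,-10,0],0],[[34,-10,0],0],[[34,-10,0],0],[[34,-10,0],0],[[34,-11,0],0],[[34,-11,0],0]]' 0 60; python3 -m pendant '[[[0,0,0],0],[[0,0,0],0]]') | grep -E "pos|ft|grip"
python3 - <<'E'
from h import *
to(.412,.235,.115,-6.3)
E
```

```text
position: [0.4121, 0.2335, 0.2452]
ft_force: [0.9, -0.5, -0.1]
grip_width: 0.0009
position: [0.4126, 0.2321, 0.2456]
ft_force: [-0.4, 0.1, 0.4]
grip_width: 0.0002
t 33.0 pos [0.4126 0.2321 0.2456] head -6.29 w 0.0002 F [-0.4  0.1  0.4] tilt [-0.002 -0.001 -1.   ]
 turn 0.0
 shift [  2.8  -0.9 130.6]
```

```bash
(python3 -m pendant '[[[3,-1,40],0],[[0,0,40],0],[[0,0,30],0],[[0,0,12],0],[[0,0,8],0],[[0,0,0],0]]'; python3 -m pendant '[[[0,8,0],0],[[0,8,0],0],[[0,8,0],0],[[0,8,0],0],[[0,8,0],0],[[0,8,0],0],[[0,8,0],0],[[0,8,0],0]]';python3 -m pendant '[[[0,8,0],0],[[0,8,0],0],[[0,8,0],0],[[0,0,0],0]]') | grep -E "pos|ft"
python3 - <<'E'
from h import *
to(.525,.224,.115)
E
```

```text
position: [0.4128, 0.2355, 0.1167]
ft_force: [-0.4, -0.2, -0.5]
position: [0.4763, 0.2285, 0.1165]
ft_force: [-3.6, 0.7, 1.2]
position: [0.5018, 0.2259, 0.1166]
ft_force: [0.2, 0.2, -0.2]
t 35.25 pos [0.5018 0.2259 0.1166] head -6.33 w 0.0004 F [ 0.2  0.2 -0.2] tilt [ 0.003  0.    -1.   ]
 shift [ 0.6 23.3  1.7]
```

```bash
(python3 -m pendant '[[[0,6,0],0],[[0,6,0],0]]'; python3 -m pendant '[[[0,4,0],0],[[0,0,0],0]]';python3 -m pendant '[[[0,3,0],0],[[0,0,0],0]]';python3 -m pendant '[[[0,3,0],0],[[0,0,0],0]]';python3 -m pendant '[[[0,2,0],0],[[0,0,0],0]]') | grep -E "pos|ft"
```

```text
position: [0.5116, 0.2248, 0.1165]
ft_force: [-2.6, 2.1, 1.7]
position: [0.5167, 0.2243, 0.1165]
ft_force: [-1.0, -0.3, -0.3]
position: [0.519, 0.224, 0.1165]
ft_force: [-1.9, 0.7, 0.8]
position: [0.522, 0.2236, 0.1166]
ft_force: [-2.0, 1.6, 0.0]
position: [0.5239, 0.2234, 0.1165]
ft_force: [-1.5, 1.7, -0.3]
```

Not at the stop yet, so I keep pushing until the force rises.

```bash
(python3 -m pendant '[[[0,3,0],0],[[0,0,0],0]]';python3 -m pendant '[[[0,3,0],0],[[0,0,0],0]]';python3 -m pendant '[[[0,2,0],0],[[0,0,0],0]]';python3 -m pendant '[[[0,2,0],0],[[0,0,0],0]]') | grep -E "pos|ft"
```

```text
position: [0.5256, 0.2231, 0.1164]
ft_force: [-5.0, 1.5, 1.8]
position: [0.5258, 0.223, 0.1163]
ft_force: [-8.6, 2.2, 4.9]
position: [0.5258, 0.2229, 0.1162]
ft_force: [-12.5, 3.8, 8.2]
position: [0.5259, 0.2229, 0.1161]
ft_force: [-15.5, 4.8, 10.8]
```

The stop was reached at x = 0.526 (predicted 0.525), with force rising to 15 N. I'll back off, rise clear and take a final look.

```bash
(python3 -m pendant '[[[0,-15,0],0],[[0,-15,0],0],[[0,0,-40],0],[[0,0,-50],0],[[0,-30,-50],0],[[40,-30,-10],0],[[40,0,0],0],[[40,0,0],0]]';python3 -m pendant '[[[40,0,0],0],[[40,0,0],0],[[0,0,0],0]]') | grep -E "pos|ft"
python3 - <<'E'
from h import *
from rig import camera
s=camera("scene")["pixels"];c=camera("top")["pixels"]
a=cv2.resize(s[130:290,210:390],(450,400),interpolation=cv2.INTER_CUBIC)
b=cv2.resize(c[90:250,125:300],(350,320),interpolation=cv2.INTER_CUBIC)
b=np.vstack([b,0*b[:80]])
cv2.imwrite("pics/end.png",cv2.convertScaleAbs(np.hstack([a,b]),alpha=1.6))
E
```

```text
position: [0.4579, 0.3526, 0.2675]
ft_force: [0.2, 0.2, -0.3]
position: [0.4667, 0.4333, 0.2663]
ft_force: [-0.5, -0.3, 0.6]
```

View pics/end.png

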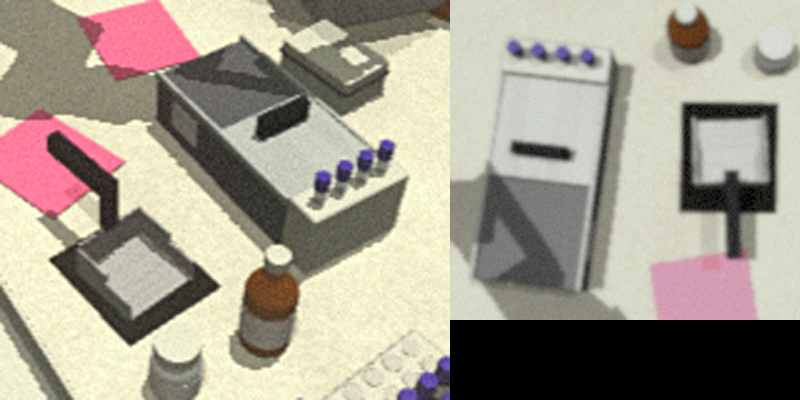

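The cover is fully shut against the tube block, the scoop stands flat in the middle of the black mat, and the bottle and jar haven't moved. Handing in.

```bash
python3 -c "
from rig import order,robot
print(robot.get_obs()['time']); print(order.hand_in())"
```

```text
38.975
the job is handed in; nothing more can be done
None
```

I moved all five pucks from the bin to the well in one scoop pass, put the scoop back on its mat, slid the cover shut and handed the job in. It took 39 s of the 72 s allowed; hand-in gives no verdict.

- **Method:** I held the scoop at 60 N and pushed it along the bin floor to the end wall. I tilted it back on its heel, carried it over the well and poured by easing the grip to 16 N. Then I rolled it level over its lip on the mat and pushed the cover shut.
- **Pucks:** the picture after pouring showed all five in the well, and the cover now hides them. The fingers stayed on the scoop's handle while it held the pucks.
- **Cover:** it stopped within 1 mm of where I predicted, with about 15 N of push at the stop. The final picture shows it fully shut.
- **Scoop:** the final picture shows it standing flat, near the middle of the mat. I estimate it is about 5 mm from the centre.
- **Bystanders:** the bottle, jar and tip box look unmoved in the final picture. The timer was outside that crop, and nothing I did went near it.

**What went wrong:** two things went wrong and were corrected:
- The first grasp missed because I lifted before the fingers had closed.
- The first try at levelling touched the table about 2 cm ahead of the mat, because the scoop hung at about 31° instead of the 45° I assumed.

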